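# Set the torque driver to 7 and dock the board carrier

### The job

Make the screw-fastening station ready for the next board: pull the black adjusting sleeve of the torque driver out to unlock it, turn it until its orange pointer stands at 7, and push it fully home so that it locks there. Also slide the grey board carrier by its handle, flat on the bench, fully home into the corner of its two aluminium stops. Let go of both, and leave the other things where they are.

Things in the scene. Friction and masses are not known exactly. Their poses are not given: they have to be found in the camera images.
- driver_stand: Grey foot plate 96 (x) x 84 x 8 mm, screwed to the bench, with an angled aluminium holder. A torque driver (blue barrel, white round dial 69 mm across, black ribbed sleeve at its free end) is clamped in it nose down, leaning 27 degrees from vertical towards the plate's -x side, which faces the robot. Origin: centre of the underside, on the bench; x away from the robot, z up.
- sleeve_seat (a point): Fixed point on the driver's axis, 1 mm above the dial face. z: along the axis, out through the sleeve's free end; x: up the dial, y: to its left. The black sleeve, 43 mm thick and 46 mm long, reaches from z = 0 to 46 mm when home, 8 to 54 mm when out; its lowest 4.5 mm are a 45 mm aluminium rim. Grip it across, along the axis. Nothing else is within 60 mm of it above the dial.
- sleeve_lock (a joint): How far the sleeve is pulled out along its axis, m: 0 home, locked; 0.008 out at its stop (a red band shows). About 4 N of friction, no spring: it stays where left. Below some 5 mm an inner key blocks all turning. It can go home only at a number; the rounded key guides it into the nearest one if it is slightly off. Starts home.
- sleeve (a joint): Sleeve angle, rad, growing clockwise looking at its free end: 0 at 1 (lower left of the dial), 0.5236 a number, 3.1416 at 7 (upper right), 4.712 at 10 (lower right); stops at 1 and 10. Orange pointer on the rim, with lines up the side and across the end. A spring plunger clicks at each number (under 0.1 N m) and draws the released sleeve to the nearest. Starts at 1, 2 or 3.
- carrier: Loose grey board carrier, 0.25 to 0.6 kg: a plate 100 (x) x 124 (y) x 7 mm flat on the bench, with a green power-supply board fixed on it (up to 37 mm above the bench). Origin: centre of the plate's underside; x points away from the handle, z up. The handle stands on a tongue in the middle of the -x side.
- carrier_handle (a point): Grip point in the carrier's upright black handle, 63 mm from the carrier's origin along its -x, 27 mm above the bench. The handle is a block 30 mm long (x), 16 mm thick (y), from 6 to 40 mm above the bench, on a tongue 36 mm wide (y) and 7 mm thick: pinch it across its thickness. Axes as the carrier's.
- stops: Two aluminium bars, 14 mm wide, 12 mm high, screwed to the bench, making a corner open to the robot and the left. Origin: where the carrier's origin lies when home; x and y as the carrier's when home. Far bar: its face at x = +50 mm, for y = -77 to +57 mm. Right bar: its face at y = -62 mm, for x = -22 to +50 mm. The carrier's handle then points to the robot.
- tape_roll: Bystander: clear tape roll, 96 mm across, 24 mm high, flat on the bench. Origin: centre of its underside.
- screwdriver_ylw: Bystander: yellow-handled screwdriver, 165 mm long, lying near the right edge of the bench. Origin: middle of its length, underside.
- marker_blue: Bystander: white and blue marker pen, 135 mm long, 13 mm high, lying near the front edge. Origin: middle of its length, underside.
- side_cutters: Bystander: blue-handled side cutters, 115 mm long, 14 mm high, lying at the front left. Origin: middle, underside.
- tweezers: Bystander: black tweezers, 124 mm long, 9 mm high, lying at the front right. Origin: middle, underside.

How it is judged:
By the outcome, as a careful person would: the job done as asked, in the order asked, and still so for the second after the job is handed in, with the robot touching nothing.
It also fails if it takes over 72 s, if anything falls off the work surface, if the arm or the gripper's body presses on something with over 40 N, if the wrist force passes 120 N, or if a joint passes its speed limit or range.

### The arm

A 7-joint arm with a two-finger parallel gripper is mounted at the origin on a cart in front of the work surface, level with it; the furniture and walls round the work are solid. World frame = base frame: x ahead of the robot, y to its left, z up, the work surface at z = 0. Lengths are in m, angles in rad, forces in N, time in s.
With the tool pointing down it reaches from about 0.425 to 0.925 m from the base axis. Payload 6.8 kg.
Tool frame: the origin (TCP) lies where the fingers leave the gripper's body, on its centre line; the fingertips stand 73 mm ahead of it and the grasp point (between the pads) lies 54 mm ahead of it; z points along the fingers, y is the line along which they close (so a half turn about z gives the same grasp; the last joint's range is limited). The gripper opens to 85 mm and grips with 20 to 120 N. Pads are 22 mm wide; open, the fingers measure 114 mm over their backs; the gripper's body (76 mm by 85 mm) begins 54 mm behind the grasp point. The pads swing forward as they close: fully open they stand 13 mm farther back than shut.
Start: joints at [-1.286, 0.477, 0.022, 1.555, -0.011, 1.109, -0.083], TCP at [0.258, 0.624, 0.304] pointing down, gripper open.
Joint ranges: [-2.96, 2.96], [-0.34, 2.1], [-1.41, 1.46], [0.24, 2.44], [-1.37, 4.51], [0.17, 1.92], [-2.96, 2.96]. Speed limits (rad/s): [2.39, 2.39, 3.14, 3.14, 3.14, 3.14, 3.14].

### API

Orientations are given as a rotation vector (axis times angle).
In Python, from bench import r, cams, job gives the robot as it stands (r), with the cameras (cams) and the job (job).
- The arm moves only by the shell command python3 drive.py 'ROWS' [OPENING] [FORCE]. ROWS is a JSON list of rows, 1 to 5 of them, each an object with the fields d (a list: dx, dy, dz in a scale on which 1.0 is 800 mm), turn_vec (a list: a rotation vector rx, ry, rz in parts of the range, where 1.0 means 4 rad); a field left out counts as zero; each row is the pose to reach, as a shift and turn from the pose commanded when the command began, along the tool's axes at that moment; what a row does not reach only later rows make up. A row lasts 1/10 s, in which the tool goes at most 0.05 m and 0.15 rad, less where a joint would pass 70% of its speed; a pose out of reach is approached as far as the arm can. OPENING is the finger opening in m, set as the command begins (- or left out keeps the last). The fingers move at their own pace and stop on an object; FORCE is the grip in N (left out, the last holds). Time passes only in rows, so rows that do not move let the fingers close. It prints the time, the measured TCP pose, the force, the opening and the grip force at its end. Shift and turn numbers lie between -1 and 1, and a call with a number outside is refused. Input that does not fit is refused with a message, and nothing moves.
- r.get_obs(): the state, without advancing time (a new reading comes with each control period).
- cams.grab_frame(name): name is "scene" or "top"; returns (picture, depth): 420x560x3 uint8, blue, green, red; 420x560 float32, m along the optical axis (not along the pixel's ray), 0 where there is no reading.
- cams.camera_info(name): a dict with "camera_matrix" (3x3 intrinsics, pixels), "k1" (the pictures are not rectified: a ray, as slopes to the right and down, at radius r is drawn at 1 + k1 r^2 times it, then the intrinsics apply), "R" (3x3) and "t" (3): a world point X has camera coordinates R X + t. Camera axes: x right, y down, z forward; pixel columns grow to the right and rows downward; lengths in m; the calibration is good to about 2 mm. A picture is of the moment at which its call begins. camera_info takes no time and is no camera call.
- job.hand_in(): hands the job in; it is judged then, once.
The state is a dict: "clock": time; "joints": joint angles; "qvel": joint speeds; "tau": joint torques, N m; "tcp_pos": TCP position; "orientation": TCP orientation; "contact_force": force on the tool from outside, world axes, zero at the start; "moment": the same for the moment, N m; "grip_width": finger opening in m; "gripper_force": force on a finger pad.
Only numpy, scipy, OpenCV 4.12 (cv2) and the standard library are available. Lean on these libraries where they do the work, as an engineer would, in place of code of your own. Each camera call takes 0.05 s, during which the arm holds its last target. There are 200 camera calls.

## Working session

There is one attempt and no reset: what is moved stays moved. The work goes in short steps, Python scripts to look and compute and a shell command to move; the robot and the scene stay as the last step left them, time stands still between calls to the robot, and variables do not carry over. Pictures are saved under pics/ and viewed, at most 13 in all, crops included, and the job is handed in when it is done.

```bash
ls; mkdir -p pics; python3 - <<'E'
from bench import r, cams, job
import cv2,numpy as np
o=r.get_obs();print(o['clock'],o['tcp_pos'],o['orientation'],o['contact_force'])
for n in('scene','top'):
    p,d=cams.grab_frame(n);cv2.imwrite(f'pics/{n}0.png',p);np.savez(f'pics/{n}0.npz',p=p,d=d)
    print(cams.camera_info(n))
E
```

```text
bench.py
drive.py
pics
0.0 [0.25817792 0.62316418 0.30290015] [-6.12816625e-01 -3.08103439e+00  2.92355888e-03] [0.24220283 0.41597218 0.67621899]
{'camera_matrix': array([[380.7643167 ,   0.        , 280.56221729],
       [  0.        , 380.7643167 , 210.71139096],
       [  0.        ,   0.        ,   1.        ]]), 'k1': 0.029715802320865358, 'R': array([[ 0.84070471, -0.54130325,  0.01436582],
       [-0.31236903, -0.50647343, -0.80368542],
       [ 0.44231344,  0.67117468, -0.59488097]]), 't': array([-0.46588295,  0.24012972,  0.65756955])}
{'camera_matrix': array([[383.05504726,   0.        , 275.99021566],
       [  0.        , 383.05504726, 208.64110952],
       [  0.        ,   0.        ,   1.        ]]), 'k1': -0.04892659718005116, 'R': array([[ 0.02341685, -0.99959883,  0.01593231],
       [-0.98114686, -0.02603687, -0.19150176],
       [ 0.19183977, -0.01114757, -0.98136295]]), 't': array([-0.00599957,  0.55950171,  0.84851355])}
```

View pics/scene0.png

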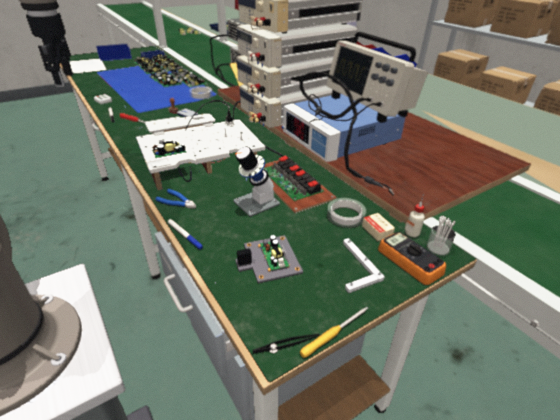

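View pics/top0.png

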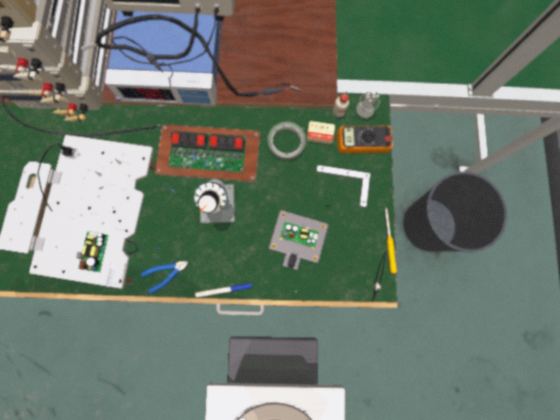

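The scene view shows the driver at about (255,180), the carrier at (270,258) with its handle at (244,257), and the stops at (365,265). In the top view the driver is at (210,200), the carrier at (300,237), its handle at (291,261), and the stops corner at (368,172).

```bash
cat > h.py <<'E'
import numpy as np,cv2
from bench import r, cams, job
def info(n):
    c=cams.camera_info(n);return c['camera_matrix'],c['k1'],np.array(c['R']),np.array(c['t'])
def rays(n,uv):
    K,k,R,t=info(n);uv=np.asarray(uv,float).reshape(-1,1,2)
    s=cv2.undistortPoints(uv,K,np.array([k,0,0,0.]))[:,0]
    return -R.T@t,np.c_[s,np.ones(len(s))]@R,s
def plane(n,uv,z):
    o,d,_=rays(n,uv);return o+d*((z-o[2])/d[:,2])[:,None]
def deproj(n,uv,dep):
    o,d,_=rays(n,uv);return o+d*np.asarray(dep)[:,None]
def proj(n,X):
    K,k,R,t=info(n);X=np.asarray(X,float).reshape(-1,3)
    return cv2.projectPoints(X,cv2.Rodrigues(R)[0],t,K,np.array([k,0,0,0.]))[0][:,0]
def tri(uvA,uvB,A='top',B='scene'):
    a,d,_=rays(A,uvA);b,e,_=rays(B,uvB);d=d[0]/np.linalg.norm(d[0]);e=e[0]/np.linalg.norm(e[0])
    s,t=np.linalg.lstsq(np.c_[d,-e],b-a,rcond=None)[0]
    p,q=a+s*d,b+t*e;return (p+q)/2,np.linalg.norm(p-q)
E
python3 - <<'E'
import cv2,numpy as np
T=cv2.imread('pics/top0.png');S=cv2.imread('pics/scene0.png')
def c(I,x,y,w,h,f):return cv2.resize(I[y:y+h,x:x+w],None,fx=f,fy=f,interpolation=cv2.INTER_CUBIC)
a=np.hstack([c(T,185,165,60,60,5),c(S,225,140,60,80,5)[:300]])
b=np.hstack([c(T,260,155,120,120,2.5),c(S,230,230,160,66,2.5)[:165] if 0 else cv2.resize(S[225:305,230:390],(400,200))[:, :300]]) if 0 else None
cv2.imwrite('pics/c1.png',np.vstack([np.hstack([c(T,185,170,60,60,5),c(S,225,142,60,60,5)]),np.hstack([cv2.resize(T[155:275,260:380],(300,300),interpolation=2),cv2.resize(S[230:300,230:300],(300,300),interpolation=2)])]))
from h import *
for n,(x,y,w,h) in dict(top=(180,165,65,65),scene=(225,140,60,80)).items():
    d=np.load(f'pics/{n}0.npz');d=d['d']
    yy,xx=np.mgrid[y:y+h,x:x+w];dd=d[y:y+h,x:x+w];m=dd>0
    P=deproj(n,np.c_[xx[m],yy[m]],dd[m]);H=P[P[:,2]>.03]
    print(n,m.mean(),len(H),H.min(0),H.max(0))
print(plane('top',[(318,168),(369,174),(364,205)],.012),plane('scene',[(347,240)],.012))
E
```

```text
top 0.9950295857988166 833 [0.52921714 0.11910627 0.03405614] [0.63005454 0.19845718 0.17055606]
scene 0.9947916666666666 1546 [0.52740779 0.12186073 0.03015577] [0.74080969 0.40619505 0.17207583]
[[ 0.67518834 -0.0962458   0.012     ]
 [ 0.66328239 -0.22582151  0.012     ]
 [ 0.58275395 -0.21129023  0.012     ]] [[ 0.67567281 -0.0958974   0.012     ]]
```

View pics/c1.png

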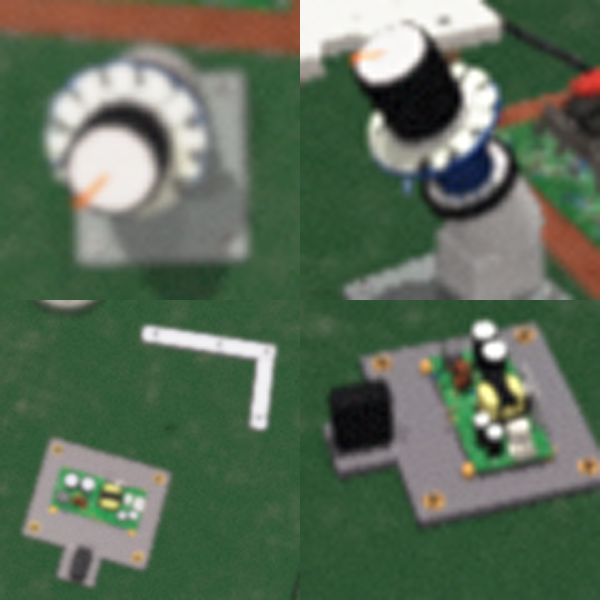

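The crop shows the sleeve's white end disc with its orange line (pointing lower left), the dial, the carrier with its handle towards the lower left, and the L-shaped stops. Next come precise measurements.

```bash
cat >> h.py <<'E'
def rect(n,p,z,x0,x1,y0,y1,s=.0005):
    xs=np.arange(x0,x1,s);ys=np.arange(y0,y1,s);Y,X=np.meshgrid(ys,xs)
    uv=proj(n,np.c_[X.ravel(),Y.ravel(),np.full(X.size,z)]).astype(np.float32)
    return cv2.remap(p,uv[:,0].reshape(X.shape),uv[:,1].reshape(X.shape),cv2.INTER_LINEAR)
def carrier(n,p,win=(.38,.62,-.18,.06)):
    I=rect(n,p,.007,*win).astype(int)
    g=(abs(I[...,1]-I[...,2])<22)&(abs(I[...,0]-I[...,2])<25)&(I.sum(2)>210)
    m=cv2.morphologyEx(g.astype(np.uint8),cv2.MORPH_CLOSE,np.ones((15,15)))
    c=max(cv2.findContours(m,0,2)[0],key=cv2.contourArea);f=np.zeros_like(m);cv2.drawContours(f,[c],-1,1,-1)
    f=cv2.morphologyEx(f,cv2.MORPH_OPEN,cv2.getStructuringElement(cv2.MORPH_ELLIPSE,(85,85)))
    c=max(cv2.findContours(f,0,2)[0],key=cv2.contourArea);R=cv2.minAreaRect(c)
    b=cv2.boxPoints(R)*.0005
    P=np.c_[win[0]+b[:,1],win[2]+b[:,0]]
    e=[P[1]-P[0],P[2]-P[1]];L=[np.linalg.norm(v) for v in e]
    v=e[int(np.argmin(L))];yaw=np.arctan2(v[1],v[0]);yaw=(yaw+np.pi/2)%np.pi-np.pi/2
    return P.mean(0),yaw,L
E
python3 - <<'E'
from h import *
D={n:np.load(f'pics/{n}0.npz') for n in('top','scene')}
for n in D: print('carrier',n,*carrier(n,D[n]['p']))
for n in D:
    w=(.55,.72,-.26,-.07);I=rect(n,D[n]['p'],.012,*w)
    m=(I.min(2)>150).astype(np.uint8);m=cv2.morphologyEx(m,cv2.MORPH_CLOSE,np.ones((9,9)))
    c=max(cv2.findContours(m,0,2)[0],key=cv2.contourArea);f=np.zeros_like(m);cv2.drawContours(f,[c],-1,1,-1)
    h=cv2.approxPolyDP(c,9,True)[:,0]*.0005
    print('stops',n,cv2.contourArea(c)*.25e-6,'\n',np.c_[w[0]+h[:,1],w[2]+h[:,0]].round(4))
q=(np.array([(244,72),(247,262),(76,266)])+.5)/5-.5+[185,170]
Q=plane('top',q,.008);print('plate',Q.round(4),np.linalg.norm(Q[1]-Q[0]),np.linalg.norm(Q[2]-Q[1]))
x=(Q[0]-Q[1])[:2];y=(Q[2]-Q[1])[:2];print('yaw',np.arctan2(x[1],x[0]),np.arctan2(-y[0],y[1]))
x1=((Q[0]+Q[2])/2);print('centre',x1)
# end face
for n,(x,y,w,h) in dict(top=(180,165,65,65),scene=(225,140,60,62)).items():
    d=D[n]['d'];yy,xx=np.mgrid[y:y+h,x:x+w];dd=d[y:y+h,x:x+w];m=dd>0
    P=deproj(n,np.c_[xx[m],yy[m]],dd[m]);col=D[n]['p'][y:y+h,x:x+w][m]
    k=(P[:,2]>.145)&(P[:,2]<.2)&(P[:,0]<.62)&(col.max(1)>130);E=P[k]
    c=E.mean(0);u,s,v=np.linalg.svd(E-c);print(n,k.sum(),c.round(4),'n',v[2],s/np.sqrt(k.sum()))
E
```

```text
carrier top [ 0.49205554 -0.04622115] -0.2715999 [np.float32(0.12714301), np.float32(0.12948428)]
carrier scene [ 0.50088984 -0.04495174] -0.2624594 [np.float32(0.104438454), np.float32(0.13215707)]
stops top 0.003388375 
 [[ 0.5825 -0.216 ]
 [ 0.666  -0.226 ]
 [ 0.681  -0.094 ]
 [ 0.6665 -0.0985]
 [ 0.6525 -0.2065]
 [ 0.585  -0.2005]]
stops scene 0.0036349999999999998 
 [[ 0.5795 -0.216 ]
 [ 0.6655 -0.2235]
 [ 0.682  -0.091 ]
 [ 0.6715 -0.0895]
 [ 0.6655 -0.0965]
 [ 0.651  -0.204 ]
 [ 0.584  -0.198 ]]
plate [[0.6286 0.1157 0.008 ]
 [0.5323 0.1099 0.008 ]
 [0.5281 0.1939 0.008 ]] 0.09649944688402005 0.08406708039042173
yaw 0.0601359446386767 0.05017350829040922
centre [0.57834001 0.15479595 0.008     ]
top 265 [0.5458 0.1535 0.1609] n [-0.41204403  0.03236847  0.91058882] [0.01011026 0.00960472 0.00317225]
scene 135 [0.5446 0.1552 0.1628] n [-0.40218197 -0.03415849  0.91492233] [0.01004297 0.00988604 0.00224201]
```

```bash
cat >> h.py <<'E'
from scipy.spatial.transform import Rotation as Ro
PSI=.055;A=np.array([-np.sin(.4712)*np.cos(PSI),-np.sin(.4712)*np.sin(PSI),np.cos(.4712)])
UP=np.array([np.cos(.4712)*np.cos(PSI),np.cos(.4712)*np.sin(PSI),np.sin(.4712)]);LEFT=np.cross(A,UP)
SEAT=np.array([.566,.156,.122])
def goal(pos,R):
    o=r.get_obs();C=Ro.from_rotvec(o['orientation'])
    print('t',round(o['clock'],2),'q',np.round(o['joints'],3),'F',np.round(o['contact_force'],1),'w',o['grip_width'])
    print('shift',C.inv().apply(np.array(pos)-o['tcp_pos']).round(4),'rot',(C.inv()*R).as_rotvec().round(4))
def dial(phi,h):
    """tool y at angle phi clockwise from UP looking at free end; grasp point h above the seat"""
    y=np.cos(phi)*UP-np.sin(phi)*LEFT;z=-A
    return SEAT+A*(h+.054),Ro.from_matrix(np.c_[np.cross(y,z),y,z])
E
python3 - <<'E'
from h import *
P,e=tri((207.2,203.4),(242.7,152));print('end',P,e,'seat',P-.046*A)
for n,u in(('top',(207.2,203.4)),('scene',(242.7,152))):print(n,proj(n,P),u)
S=P-.046*A
print('foot pred', (S-[.578,.155,0]))
# orange
p=np.load('pics/top0.npz')['p'];c=p[165:230,180:245].astype(int)
m=(c[...,2]>c[...,0]+60)&(c[...,2]>c[...,1]+25)&(c[...,2]>150);yy,xx=np.nonzero(m)
print('orange top',len(xx),xx.mean()+180,yy.mean()+165)
k=np.hypot(xx+180-207,yy+165-203)<14;uv=np.c_[xx[k]+180,yy[k]+165]
o,d,_=rays('top',uv);Q=o+d*(((P-o)@A)/(d@A))[:,None]-P
print(np.degrees(np.arctan2(-(Q.mean(0)@LEFT),Q.mean(0)@UP))%360)
# handle
print(plane('top',[(291.5,260)],.04),plane('scene',[((358.5-300)*70/300+230-.5,(395-300)*70/300+229.5)],.04))
for ph in(0,-np.pi/2):goal(*dial(ph,.13))
E
```

```text
end [0.54398032 0.1519381  0.16477212] 0.002395566070666192 seat [0.56483071 0.15308603 0.12378501]
top [[206.95329569 203.92619524]] (207.2, 203.4)
scene [[243.20002778 151.91347712]] (242.7, 152)
foot pred [-0.01316929 -0.00191397  0.12378501]
orange top 109 198.78899082568807 177.14678899082568
227.76221593515692
[[ 0.44096249 -0.0312897   0.04      ]] [[ 0.43902556 -0.03137761  0.04      ]]
t 0.1 q [-1.286  0.478  0.022  1.556 -0.011  1.109 -0.083] F [-0.6 -0.6 -0.2] w 0.08541485851386418
shift [-0.3879 -0.35    0.0177] rot [-0.4217 -0.2633  1.1016]
t 0.1 q [-1.286  0.478  0.022  1.556 -0.011  1.109 -0.083] F [-0.6 -0.6 -0.2] w 0.08541485851386418
shift [-0.3879 -0.35    0.0177] rot [-0.1071 -0.4635 -0.439 ]
```

The manual's scale: shifts go in shares of 800 mm and turns go in shares of 4 rad. Converting my numbers, -0.39 m / 0.8 = -0.4875, -0.35 m / 0.8 = -0.4375, -0.463 rad / 4 = -0.1158.

```bash
sed -i 's/^SEAT=.*/SEAT=np.array([.565,.154,.1235])/' h.py
G='' ; python3 drive.py '[{"d": [-0.4875,-0.4375,0],"turn_vec": [-0.0268,-0.1158,-0.1098]},{"d": [-0.4875,-0.4375,0],"turn_vec": [-0.0268,-0.1158,-0.1098]},{"d": [-0.4875,-0.4375,0],"turn_vec": [-0.0268,-0.1158,-0.1098]},{"d": [-0.4875,-0.4375,0],"turn_vec": [-0.0268,-0.1158,-0.1098]},{"d": [-0.4875,-0.4375,0],"turn_vec": [-0.0268,-0.1158,-0.1098]}]' 0.085
python3 - <<'E'
from h import *
goal(*dial(-np.pi/2,.13))
E
```

```text
clock: 0.6
tcp_pos: [0.3653, 0.3964, 0.303]
orientation: [-0.082, 2.667, 0.019]
contact_force: [1.4, 0.1, 0.2]
grip_width: 0.0849
gripper_force: 0.0
t 0.6 q [-1.269  0.158  0.149  2.085  0.587  0.749  0.101] F [1.4 0.1 0.2] w 0.0849232376014837
shift [-0.0827 -0.2536  0.06  ] rot [0.0022 0.0018 0.0062]
```

Converted, -0.25 m / 0.8 = -0.3125, -0.08 m / 0.8 = -0.1.

```bash
python3 drive.py '[{"d": [-0.1,-0.3125,0.0375]},{"d": [-0.1,-0.3125,0.0625]},{"d": [-0.1,-0.3125,0.0625]},{"d": [-0.1,-0.3125,0.0625]},{"d": [-0.1,-0.3125,0.0625]}]'
python3 - <<'E'
from h import *
goal(*dial(-np.pi/2,.13))
E
```

```text
clock: 1.1
tcp_pos: [0.467, 0.1675, 0.2961]
orientation: [-0.073, 2.669, 0.02]
contact_force: [0.4, 1.1, -1.1]
grip_width: 0.085
gripper_force: 0.0
t 1.1 q [-0.945  0.023  0.365  2.255  0.477  0.497  0.665] F [ 0.4  1.1 -1.1] w 0.08502022248140262
shift [-0.0082 -0.0189  0.0138] rot [ 0.0018  0.0005 -0.0006]
```

Converted, -0.019 m / 0.8 = -0.0238, 0.014 m / 0.8 = 0.0175, -0.45 rad / 4 = -0.1125.

```bash
python3 drive.py '[{"d": [-0.01,-0.0238,0.0175],"turn_vec": [0,0,-0.0375]},{"d": [-0.01,-0.0238,0.0175],"turn_vec": [0,0,-0.075]},{"d": [-0.01,-0.0238,0.0175],"turn_vec": [0,0,-0.1125]},{"d": [-0.01,-0.0238,0.0175],"turn_vec": [0,0,-0.15]},{"d": [-0.01,-0.0238,0.0175],"turn_vec": [0,0,-0.15]}]'
python3 - <<'E'
from h import *
goal(*dial(-np.pi/2,.13))
E
```

```text
clock: 1.6
tcp_pos: [0.4811, 0.151, 0.287]
orientation: [-0.864, 2.54, -0.172]
contact_force: [-0.3, 0.4, 0.2]
grip_width: 0.0849
gripper_force: 0.0
t 1.6 q [-0.878  0.052  0.359  2.252  0.439  0.453  1.345] F [-0.3  0.4  0.2] w 0.08487647328524513
shift [ 0.0005 -0.0017 -0.0002] rot [ 1.100e-03 -1.000e-04  6.008e-01]
```

Converted, 0.102 m / 0.8 = 0.1275, 0.09 m / 0.8 = 0.1125.

```bash
python3 drive.py '[{"d": [0,-0.0021,0.05]},{"d": [0,-0.0021,0.0875]},{"d": [0,-0.0021,0.1125]},{"d": [0,-0.0021,0.1275]},{"d": [0,-0.0021,0.1275]}]'
python3 - <<'E'
from h import *
goal(*dial(-np.pi/2-.6,.027))
for n in('top','scene'):
    p,d=cams.grab_frame(n);c=p[130:230,170:290] if n=='top' else p[90:190,185:305]
    cv2.imwrite(f'pics/g_{n}.png',cv2.resize(c,(480,400),interpolation=2))
a=cv2.imread('pics/g_top.png');b=cv2.imread('pics/g_scene.png');cv2.imwrite('pics/g.png',np.hstack([a[:,40:440],b[:,40:440]]))
E
```

```text
clock: 2.1
tcp_pos: [0.5283, 0.1524, 0.1955]
orientation: [-0.861, 2.543, -0.172]
contact_force: [0.2, 0.1, 0.6]
grip_width: 0.0854
gripper_force: 0.0
t 2.1 q [-0.791  0.307  0.362  2.241  0.403  0.194  1.376] F [0.2 0.1 0.6] w 0.0853581899678688
shift [ 0.0002 -0.0004 -0.0001] rot [ 0.0009 -0.0016 -0.0021]
```

View pics/g.png

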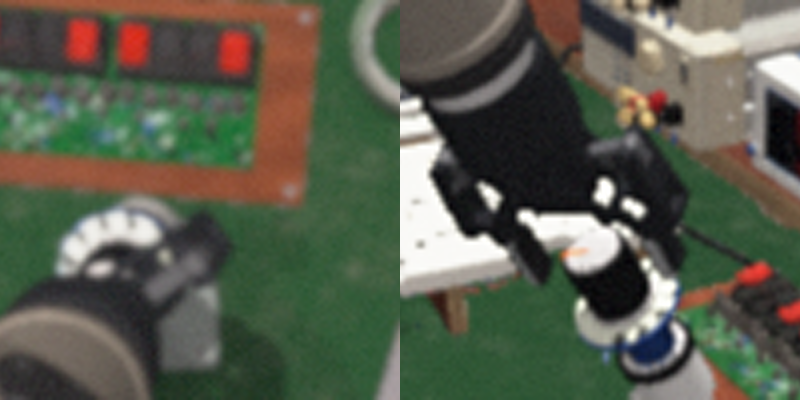

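The fingers straddle the sleeve, with the left tip at (540,280) and the right one behind it at (670,240) in the crop. I'll close now.

```bash
for i in 1 2; do python3 drive.py '[{},{},{},{},{}]' 0.03 50; done; python3 -c "
from bench import r, cams, job;o=r.get_obs();print(o['moment'],o['joints'])"
```

```text
clock: 2.7
tcp_pos: [0.5279, 0.1535, 0.1975]
orientation: [-0.863, 2.539, -0.169]
contact_force: [-8.9, 1.2, 10.6]
grip_width: 0.0408
gripper_force: 48.7
clock: 3.2
tcp_pos: [0.5279, 0.1535, 0.1975]
orientation: [-0.863, 2.539, -0.169]
contact_force: [-8.3, -0.1, 9.7]
grip_width: 0.0409
gripper_force: 48.7
[0.16934966 1.07017559 0.10831004] [-0.79229652  0.30246402  0.36094818  2.24153292  0.40200188  0.19499103
  1.37809538]
```

Converted, -0.01 m / 0.8 = -0.0125, -0.008 m / 0.8 = -0.01.

```bash
python3 drive.py '[{"d": [0,0,-0.0025]},{"d": [0,0,-0.005]},{"d": [0,0,-0.0075]},{"d": [0,0,-0.01]},{"d": [0,0,-0.0125]}]'; python3 drive.py '[{},{}]'
```

```text
clock: 3.7
tcp_pos: [0.5238, 0.1532, 0.2053]
orientation: [-0.864, 2.539, -0.17]
contact_force: [26.4, 6.8, -42.9]
grip_width: 0.0408
gripper_force: 56.7
clock: 3.9
tcp_pos: [0.524, 0.1533, 0.205]
orientation: [-0.864, 2.539, -0.171]
contact_force: [11.1, 4.9, -18.4]
grip_width: 0.0406
gripper_force: 59.4
```

Converted, 0.001 m / 0.8 = 0.0013, 0.6 rad / 4 = 0.15.

```bash
python3 drive.py '[{"d": [0,0,0.0013],"turn_vec": [0,0,0.03]},{"d": [0,0,0.0013],"turn_vec": [0,0,0.06]},{"d": [0,0,0.0013],"turn_vec": [0,0,0.09]},{"d": [0,0,0.0013],"turn_vec": [0,0,0.12]},{"d": [0,0,0.0013],"turn_vec": [0,0,0.15]}]'; python3 -c "
from bench import r, cams, job;o=r.get_obs();print(o['moment'],o['joints'])"
```

```text
clock: 4.4
tcp_pos: [0.5242, 0.153, 0.2048]
orientation: [-0.068, 2.67, 0.022]
contact_force: [1.7, 2.7, -5.0]
grip_width: 0.0406
gripper_force: 61.5
[0.21994107 0.53979493 0.30402218] [-0.91324509  0.29634087  0.49923973  2.25044783  0.20269714  0.19629963
  0.96803458]
```

Converted, 0.64 rad / 4 = 0.16.

```bash
for i in 1 2 3; do python3 drive.py '[{"turn_vec": [0,0,0.035]},{"turn_vec": [0,0,0.07]},{"turn_vec": [0,0,0.105]},{"turn_vec": [0,0,0.14]},{"turn_vec": [0,0,0.16]}]' | grep -E 'force|tcp'; done; python3 - <<'E'
from h import *
goal(*dial(np.pi/2-.6,.035));print(r.get_obs()['moment'])
E
```

```text
tcp_pos: [0.5241, 0.1526, 0.2047]
contact_force: [1.3, 2.6, -4.7]
gripper_force: 61.7
tcp_pos: [0.5238, 0.1525, 0.2046]
contact_force: [0.2, 1.0, -3.0]
gripper_force: 61.7
tcp_pos: [0.5235, 0.1526, 0.2044]
contact_force: [-0.8, 0.2, -4.1]
gripper_force: 61.8
t 5.9 q [-1.197  0.379  0.865  2.265 -0.601  0.212 -0.169] F [-0.8  0.2 -4.1] w 0.040405989902381735
shift [-0.0007  0.0006  0.0019] rot [-3.000e-03 -1.000e-04  6.163e-01]
[0.05960118 1.05036878 0.12678071]
```

Converted, 0.617 rad / 4 = 0.1543.

```bash
python3 drive.py '[{"turn_vec": [0,0,0.035]},{"turn_vec": [0,0,0.07]},{"turn_vec": [0,0,0.105]},{"turn_vec": [0,0,0.14]},{"turn_vec": [0,0,0.1543]}]'; python3 drive.py '[{},{}]' >/dev/null;  python3 - <<'E'
from h import *
goal(*dial(np.pi/2-.6,.035));print(r.get_obs()['moment'])
im=[]
for n,(x,y) in dict(top=(180,165),scene=(215,125)).items():
    p,d=cams.grab_frame(n);im.append(cv2.resize(p[y:y+70,x:x+70],(400,400),interpolation=2))
cv2.imwrite('pics/t1.png',np.hstack(im))
E
```

```text
clock: 6.4
tcp_pos: [0.5233, 0.1528, 0.2043]
orientation: [2.786, 0.947, 0.677]
contact_force: [-2.4, 2.0, -1.1]
grip_width: 0.0405
gripper_force: 62.0
t 6.6 q [-1.277  0.427  0.98   2.268 -0.859  0.253 -0.532] F [-4.8  2.3 -0.5] w 0.04024461638347652
shift [-0.0002  0.0012  0.0019] rot [-0.0036  0.0006  0.006 ]
[0.50299246 1.54163068 0.27753749]
```

View pics/t1.png

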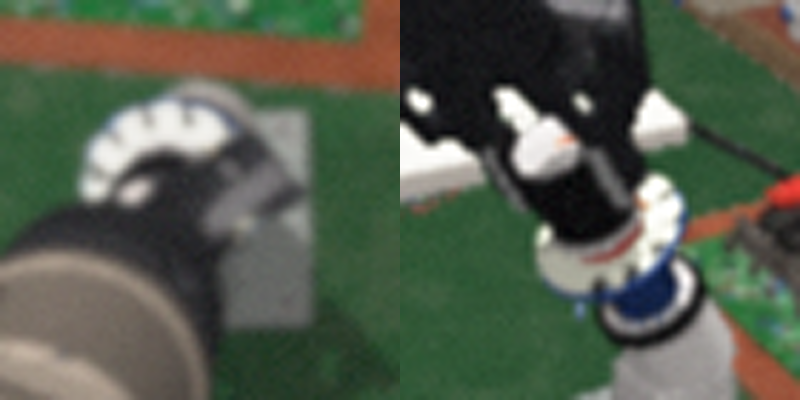

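The red band shows in the scene crop at (620,250), and the orange line now sits on the right of the end disc at (565,140). I'll check it against where 7 should be.

Converted, 0.0095 m / 0.8 = 0.0119, 0.008 m / 0.8 = 0.01, 0.006 rad / 4 = 0.0015.

```bash
python3 - <<'E'
from h import *
for k in(6,7,8):
    a=np.radians(225+30*(k-1));d=np.cos(a)*UP-np.sin(a)*LEFT
    for rr in (.008,.02):
        u=proj('scene',SEAT+.054*A+rr*d)[0];print(k,rr,((u-[215,125])*400/70+[400,0]).round())
E
python3 drive.py '[{"d": [0,0,0.0025],"turn_vec": [0,0,0.0015]},{"d": [0,0,0.005],"turn_vec": [0,0,0.0015]},{"d": [0,0,0.0075],"turn_vec": [0,0,0.0015]},{"d": [0,0,0.01],"turn_vec": [0,0,0.0015]},{"d": [0,0,0.0119],"turn_vec": [0,0,0.0015]}]'
```

```text
6 0.008 [569. 130.]
6 0.02 [594. 115.]
7 0.008 [570. 137.]
7 0.02 [596. 131.]
8 0.008 [566. 144.]
8 0.02 [586. 150.]
clock: 7.2
tcp_pos: [0.5275, 0.153, 0.1966]
orientation: [2.788, 0.947, 0.679]
contact_force: [-45.1, -1.6, 63.3]
grip_width: 0.0408
gripper_force: 69.4
```

Converted, -0.001 m / 0.8 = -0.0013.

```bash
python3 drive.py '[{"d": [0,0,-0.0013]},{"d": [0,0,-0.0013]},{"d": [0,0,-0.0013]}]' - 20; python3 drive.py '[{},{},{},{},{}]' 0.085;python3 drive.py '[{},{},{},{},{}]'
```

```text
clock: 7.5
tcp_pos: [0.5271, 0.153, 0.1972]
orientation: [2.787, 0.947, 0.678]
contact_force: [-13.2, 1.3, 14.8]
grip_width: 0.0409
gripper_force: 63.5
clock: 8.0
tcp_pos: [0.5285, 0.1525, 0.1973]
orientation: [2.784, 0.943, 0.681]
contact_force: [0.3, -0.2, 0.2]
grip_width: 0.0849
gripper_force: 0.0
clock: 8.5
tcp_pos: [0.5282, 0.1526, 0.1972]
orientation: [2.784, 0.943, 0.681]
contact_force: [0.1, 0.2, 0.4]
grip_width: 0.085
gripper_force: 0.0
```

Converted, -0.12 m / 0.8 = -0.15, -0.1 m / 0.8 = -0.125.

```bash
python3 drive.py '[{"d": [0,0,-0.0375]},{"d": [0,0,-0.075]},{"d": [0,0,-0.125]},{"d": [0,0,-0.15]},{"d": [0,0,-0.15]}]';  python3 - <<'E'
from h import *
im=[]
for n,(x,y) in dict(top=(180,165),scene=(215,125)).items():
    p,d=cams.grab_frame(n);im.append(cv2.resize(p[y:y+70,x:x+70],(400,400),interpolation=2));np.savez(f'pics/{n}1.npz',p=p,d=d)
cv2.imwrite('pics/t2.png',np.hstack(im));o=r.get_obs();print(o['joints'].round(3),o['contact_force'])
for h in(.046,.054):
  for k in(6,7,8):
    a=np.radians(225+30*(k-1));d=np.cos(a)*UP-np.sin(a)*LEFT
    print(h,k,((proj('scene',SEAT+h*A+.02*d)[0]-[215,125])*400/70+[400,0]).round(),((proj('top',SEAT+h*A+.02*d)[0]-[180,165])*400/70).round())
E
```

```text
clock: 9.0
tcp_pos: [0.4666, 0.1571, 0.2743]
orientation: [2.83, 0.982, 0.585]
contact_force: [-0.1, -0.6, -1.1]
grip_width: 0.0847
gripper_force: 0.0
[-1.701  0.149  1.309  2.28  -0.064  0.443 -1.273] [-0.64193628  0.20223647 -1.12916818]
0.046 6 [602. 128.] [162. 170.]
0.046 7 [604. 145.] [188. 183.]
0.046 8 [595. 164.] [204. 207.]
0.054 6 [594. 115.] [159. 175.]
0.054 7 [596. 131.] [185. 189.]
0.054 8 [586. 150.] [201. 212.]
```

View pics/t2.png

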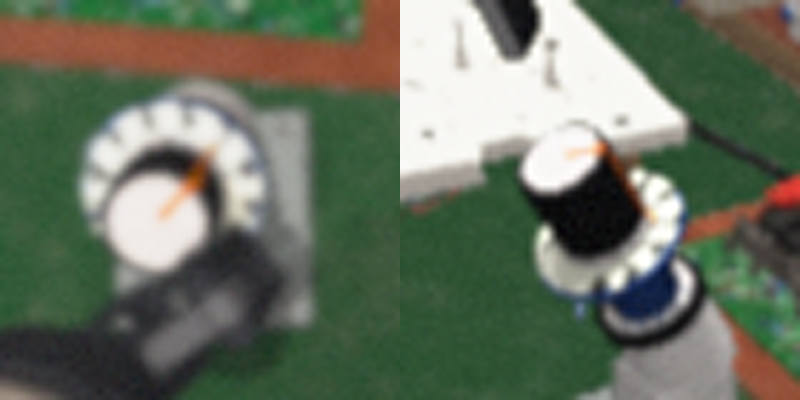

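The sleeve is home: no red band shows, and the orange tip at (602,148) in the scene crop matches the prediction for 7. Now the carrier.

```bash
cat >> h.py <<'E'
def down(x,y,z,yaw,flip=0):
    "grasp point at x,y,z; tool y along +carrier y (flip: -y)"
    v=np.array([-np.sin(yaw),np.cos(yaw),0])*(-1 if flip else 1);zz=np.array([0,0,-1.])
    return [x,y,z+.054],Ro.from_matrix(np.c_[np.cross(v,zz),v,zz])
E
python3 - <<'E'
from h import *
for n in('top','scene'):
    for i in(0,1):
        D=np.load(f'pics/{n}{i}.npz');u=proj(n,SEAT+.046*A)[0].round().astype(int)
        d=D['d'][u[1]-2:u[1]+3,u[0]-2:u[0]+3];print(n,i,np.median(d))
D=np.load('pics/scene1.npz')
print(carrier('scene',D['p']))
# handle: dark pixels in top near (291,260)
for n,(u,v) in dict(top=(291,260),scene=(244,257)).items():
    p=np.load(f'pics/{n}1.npz')['p'];m=np.zeros(p.shape[:2],np.uint8);m[v-13:v+14,u-13:u+14]=(p.max(2)<70)[v-13:v+14,u-13:u+14]
    c=max(cv2.findContours(m,0,2)[0],key=cv2.contourArea);R=cv2.minAreaRect(c);print(n,R,plane(n,[R[0]],.035))
for f in(0,1):goal(*down(.440,-.03,.13,-.265,f))
E
```

```text
top 0 0.7933216
top 1 0.79345775
scene 0 0.90531915
scene 1 0.90466
(array([ 0.50079757, -0.04535895], dtype=float32), np.float32(-0.2629949), [np.float32(0.104453675), np.float32(0.13230796)])
top ((291.7353210449219, 261.558837890625), (3.6380343437194824, 11.399173736572266), 14.03624439239502) [[ 0.43763917 -0.03217556  0.035     ]]
scene ((242.80999755859375, 257.1700134277344), (19.79899024963379, 15.980613708496094), 81.8698959350586) [[ 0.43277003 -0.0410627   0.035     ]]
t 9.1 q [-1.701  0.149  1.309  2.28  -0.064  0.443 -1.273] F [-0.6  0.2 -1.1] w 0.08485931341752055
shift [-0.1637  0.1138  0.0649] rot [ 0.4869  0.0413 -2.1737]
t 9.1 q [-1.701  0.149  1.309  2.28  -0.064  0.443 -1.273] F [-0.6  0.2 -1.1] w 0.08485931341752055
shift [-0.1637  0.1138  0.0649] rot [ 0.0347 -0.4094  0.9207]
```

Converted, -0.16 m / 0.8 = -0.2, 0.03 m / 0.8 = 0.0375, -2.17 rad / 4 = -0.5425.

```bash
G=1; python3 drive.py '[{"d": [-0.2,0.1375,0.0375],"turn_vec": [0.1225,0.01,-0.5425]},{"d": [-0.2,0.1375,0.0375],"turn_vec": [0.1225,0.01,-0.5425]},{"d": [-0.2,0.1375,0.0375],"turn_vec": [0.1225,0.01,-0.5425]},{"d": [-0.2,0.1375,0.0375],"turn_vec": [0.1225,0.01,-0.5425]},{"d": [-0.2,0.1375,0.0375],"turn_vec": [0.1225,0.01,-0.5425]}]'
python3 - <<'E'
from h import *
goal(*down(.439,-.031,.13,-.265,0))
E
```

```text
clock: 9.6
tcp_pos: [0.4374, 0.0144, 0.2292]
orientation: [2.56, 1.612, 0.488]
contact_force: [0.1, -0.1, -0.7]
grip_width: 0.0851
gripper_force: 0.0
t 9.6 q [-1.091  0.095  1.036  2.389 -0.413  0.415 -0.162] F [ 0.1 -0.1 -0.7] w 0.08512125968419232
shift [-0.05    0.0111  0.0386] rot [ 0.3725  0.0392 -1.7348]
```

Converted, -0.05 m / 0.8 = -0.0625, 0.02 m / 0.8 = 0.025, -1.7348 rad / 4 = -0.4337.

```bash
for i in 1; do python3 drive.py '[{"d": [-0.0625,0.0138,0.025],"turn_vec": [0.0931,0.0098,-0.4337]},{"d": [-0.0625,0.0138,0.025],"turn_vec": [0.0931,0.0098,-0.4337]},{"d": [-0.0625,0.0138,0.025],"turn_vec": [0.0931,0.0098,-0.4337]},{"d": [-0.0625,0.0138,0.025],"turn_vec": [0.0931,0.0098,-0.4337]},{"d": [-0.0625,0.0138,0.025],"turn_vec": [0.0931,0.0098,-0.4337]}]' ; done
python3 - <<'E'
from h import *
goal(*down(.439,-.031,.13,-.265,0))
E
```

```text
clock: 10.1
tcp_pos: [0.4332, -0.0331, 0.2011]
orientation: [1.994, 2.328, 0.34]
contact_force: [-0.4, -0.8, 0.1]
grip_width: 0.0849
gripper_force: 0.0
t 10.1 q [-0.659  0.213  0.762  2.336 -0.586  0.545  0.722] F [-0.4 -0.8  0.1] w 0.08486563783653818
shift [-0.0006  0.0025  0.0181] rot [ 0.2398  0.0292 -1.1461]
```

Converted, 0.018 m / 0.8 = 0.0225, 0.0025 m / 0.8 = 0.0031, -1.146 rad / 4 = -0.2865.

```bash
for i in 1; do python3 drive.py '[{"d": [0,0.0031,0.0225],"turn_vec": [0.06,0.0073,-0.2865]},{"d": [0,0.0031,0.0225],"turn_vec": [0.06,0.0073,-0.2865]},{"d": [0,0.0031,0.0225],"turn_vec": [0.06,0.0073,-0.2865]},{"d": [0,0.0031,0.0225],"turn_vec": [0.06,0.0073,-0.2865]},{"d": [0,0.0031,0.0225],"turn_vec": [0.06,0.0073,-0.2865]}]' ; done
python3 - <<'E'
from h import *
goal(*down(.439,-.031,.08,-.265,0))
E
```

```text
clock: 10.6
tcp_pos: [0.4392, -0.0294, 0.1841]
orientation: [1.033, 2.942, 0.132]
contact_force: [0.1, 0.3, -0.5]
grip_width: 0.0848
gripper_force: 0.0
t 10.6 q [-0.557  0.292  0.614  2.26  -0.413  0.635  1.262] F [ 0.1  0.3 -0.5] w 0.08475716145966078
shift [-0.0012 -0.0057  0.0498] rot [ 0.0873  0.0099 -0.4101]
```

Converted, 0.05 m / 0.8 = 0.0625, 0.04 m / 0.8 = 0.05, -0.41 rad / 4 = -0.1025.

```bash
for i in 1; do python3 drive.py '[{"d": [-0.0013,-0.0075,0.025],"turn_vec": [0.0218,0.0025,-0.1025]},{"d": [-0.0013,-0.0075,0.05],"turn_vec": [0.0218,0.0025,-0.1025]},{"d": [-0.0013,-0.0075,0.0625],"turn_vec": [0.0218,0.0025,-0.1025]},{"d": [-0.0013,-0.0075,0.0625],"turn_vec": [0.0218,0.0025,-0.1025]},{"d": [-0.0013,-0.0075,0.0625],"turn_vec": [0.0218,0.0025,-0.1025]}]' ; done
python3 - <<'E'
from h import *
goal(*down(.439,-.031,.031,-.265,0))
E
```

```text
clock: 11.1
tcp_pos: [0.4382, -0.0312, 0.1342]
orientation: [-0.429, -3.112, -0.001]
contact_force: [0.3, 0.7, -0.4]
grip_width: 0.0852
gripper_force: 0.0
t 11.1 q [-0.478  0.4    0.491  2.265 -0.361  0.549  1.587] F [ 0.3  0.7 -0.4] w 0.08519034922476852
shift [-0.0007  0.0004  0.0492] rot [ 0.0006 -0.0003 -0.0091]
```

Converted, 0.049 m / 0.8 = 0.0613, 0.02 m / 0.8 = 0.025, -0.009 rad / 4 = -0.0023.

```bash
python3 drive.py '[{"d": [-0.0009,0,0.025],"turn_vec": [0,0,-0.0023]},{"d": [-0.0009,0,0.0438],"turn_vec": [0,0,-0.0023]},{"d": [-0.0009,0,0.0613],"turn_vec": [0,0,-0.0023]},{"d": [-0.0009,0,0.0613],"turn_vec": [0,0,-0.0023]}]' 0.05; python3 drive.py '[{},{},{},{},{}]' 0.005 30;python3 drive.py '[{},{},{}]' 
python3 - <<'E'
from h import *
goal(*down(.5474,-.1328,.031,-.115,0))
p,d=cams.grab_frame('scene');print(carrier('scene',p))
cv2.imwrite('pics/s2.png',cv2.resize(p[200:310,210:400],None,fx=4,fy=4,interpolation=2))
E
```

```text
clock: 11.5
tcp_pos: [0.4384, -0.0316, 0.0851]
orientation: [-0.414, -3.113, 0.0]
contact_force: [-0.5, 0.1, -0.0]
grip_width: 0.0503
gripper_force: 0.0
clock: 12.0
tcp_pos: [0.4394, -0.0312, 0.0867]
orientation: [0.409, 3.113, 0.0]
contact_force: [-1.3, -0.8, 7.5]
grip_width: 0.0154
gripper_force: 29.9
clock: 12.3
tcp_pos: [0.4394, -0.0312, 0.0867]
orientation: [0.409, 3.113, 0.0]
contact_force: [-2.1, -1.5, 7.3]
grip_width: 0.0157
gripper_force: 29.9
t 12.3 q [-0.394  0.497  0.393  2.277 -0.447  0.436  1.674] F [-2.1 -1.5  7.3] w 0.015673162724824167
shift [-0.1305 -0.0702  0.0019] rot [ 0.0004  0.002  -0.1463]
(array([ 0.5005122 , -0.04548326], dtype=float32), np.float32(-0.24871027), [np.float32(0.10524612), np.float32(0.13206923)])
```

View pics/s2.png

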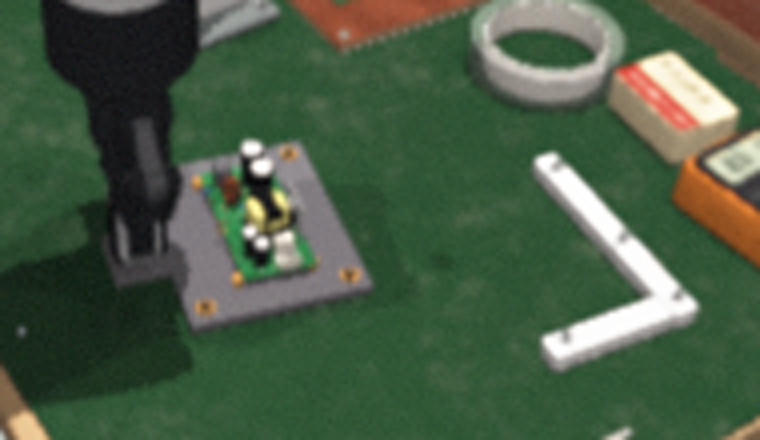

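The handle is gripped: the opening is 15.7 mm and the fingers stand at (140,240) in the crop. The corner is clear ahead, with its inner corner near (650,295). I'll slide to a point just short of it.

Converted, -0.085 m / 0.8 = -0.1063, -0.072 m / 0.8 = -0.09, -0.146 rad / 4 = -0.0365.

```bash
python3 - <<'E'
from h import *
goal(*down(.5339,-.1192,.0327,-.115,0))
E
python3 drive.py '[{"d": [-0.0225,-0.0125,0],"turn_vec": [0,0,-0.0075]},{"d": [-0.045,-0.0238,0],"turn_vec": [0,0,-0.015]},{"d": [-0.0675,-0.0363,0],"turn_vec": [0,0,-0.0225]},{"d": [-0.09,-0.0475,0],"turn_vec": [0,0,-0.03]},{"d": [-0.1063,-0.0563,0],"turn_vec": [0,0,-0.0365]}]'
python3 - <<'E'
from h import *
goal(*down(.5339,-.1192,.0327,-.115,0))
E
```

```text
t 12.35 q [-0.394  0.497  0.393  2.277 -0.447  0.436  1.674] F [-0.9 -0.8  6.3] w 0.015495054424633933
shift [-0.114  -0.0606  0.0002] rot [ 0.0004  0.002  -0.1462]
clock: 12.85
tcp_pos: [0.5092, -0.0965, 0.0862]
orientation: [-0.179, -3.135, -0.002]
contact_force: [-4.6, 5.3, 9.5]
grip_width: 0.0157
gripper_force: 31.2
t 12.85 q [-0.215  0.574  0.357  2.097 -0.385  0.533  1.882] F [-4.6  5.3  9.5] w 0.01571940752427613
shift [-0.0271 -0.0198 -0.0006] rot [ 0.0009 -0.0015  0.0012]
```

Converted, -0.027 m / 0.8 = -0.0338, -0.02 m / 0.8 = -0.025.

```bash
python3 drive.py '[{"d": [-0.0113,-0.0088,0]},{"d": [-0.0225,-0.0163,0]},{"d": [-0.0338,-0.025,0]},{"d": [-0.0338,-0.025,0]}]'
python3 - <<'E'
from h import *
for n in('scene','top'):
    p,d=cams.grab_frame(n);print(carrier(n,p,(.45,.66,-.196,-.02)))
    if n=='scene':cv2.imwrite('pics/s3.png',cv2.resize(p[200:320,230:400],None,fx=4,fy=4,interpolation=2))
E
```

```text
clock: 13.25
tcp_pos: [0.5347, -0.1204, 0.0862]
orientation: [0.183, 3.134, -0.002]
contact_force: [2.0, -1.3, 5.2]
grip_width: 0.0154
gripper_force: 30.9
(array([ 0.621     , -0.15249999], dtype=float32), np.float32(0.0), [np.float32(0.087000005), np.float32(0.07799995)])
(array([ 0.57624996, -0.12875   ], dtype=float32), np.float32(-1.5707964), [np.float32(0.13450001), np.float32(0.16749999)])
```

View pics/s3.png

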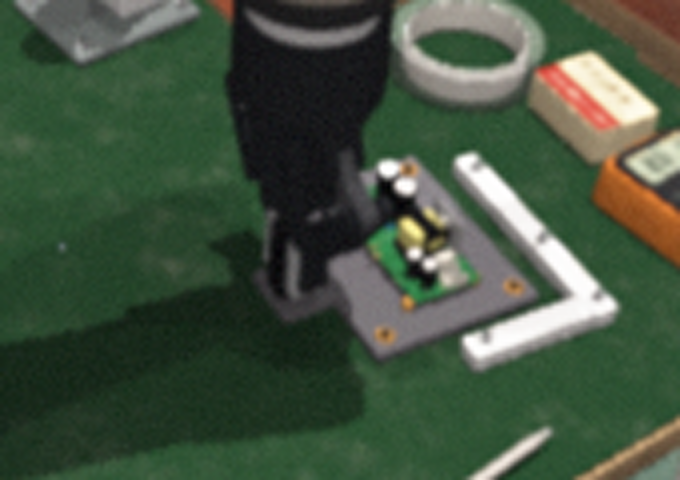

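Carrier aligned near the corner (its right edge about parallel to the bar at (540,330); its far edge to the far bar). Approach gently.

Converted, -0.015 m / 0.8 = -0.0188, -0.013 m / 0.8 = -0.0163.

```bash
python3 drive.py '[{"d": [-0.005,0,0]},{"d": [-0.01,0,0]},{"d": [-0.0138,0,0]},{"d": [-0.0163,0,0]},{"d": [-0.0188,0,0]}]'; python3 drive.py '[{"d": [0,-0.0038,0]},{"d": [0,-0.0075,0]},{"d": [0,-0.0113,0]}]'
```

```text
clock: 13.85
tcp_pos: [0.5443, -0.1212, 0.0861]
orientation: [-0.183, -3.127, -0.002]
contact_force: [-15.8, 1.4, 20.4]
grip_width: 0.0153
gripper_force: 33.2
clock: 14.15
tcp_pos: [0.5474, -0.1277, 0.0862]
orientation: [-0.178, -3.135, -0.004]
contact_force: [-0.4, 6.8, 6.1]
grip_width: 0.0156
gripper_force: 31.0
```

Converted, -0.004 m / 0.8 = -0.005, -0.003 m / 0.8 = -0.0038.

```bash
python3 drive.py '[{"d": [-0.0013,-0.0013,0]},{"d": [-0.0025,-0.0025,0]},{"d": [-0.0038,-0.0038,0]},{"d": [-0.0038,-0.005,0]}]'; python3 drive.py '[{},{}]'
python3 drive.py '[{"d": [-0.0013,-0.0013,0]},{"d": [-0.0025,-0.0025,0]},{"d": [-0.0038,-0.0038,0]},{"d": [-0.0038,-0.0038,0]}]'; python3 -c "
from bench import r, cams, job;print(r.get_obs()['moment'])"
```

```text
clock: 14.55
tcp_pos: [0.5484, -0.1298, 0.0861]
orientation: [-0.176, -3.131, -0.01]
contact_force: [-8.5, 14.3, 17.3]
grip_width: 0.015
gripper_force: 32.7
clock: 14.75
tcp_pos: [0.5484, -0.1297, 0.0861]
orientation: [-0.175, -3.131, -0.01]
contact_force: [-8.3, 13.0, 17.6]
grip_width: 0.0153
gripper_force: 32.6
clock: 15.15
tcp_pos: [0.5488, -0.1301, 0.086]
orientation: [-0.172, -3.125, -0.017]
contact_force: [-16.0, 20.2, 28.1]
grip_width: 0.0155
gripper_force: 34.9
[3.81422723 3.37215643 0.06899367]
```

The manual's scale: shifts go in shares of 800 mm and turns go in shares of 4 rad. Converting my numbers, 0.004 m / 0.8 = 0.005, 0.003 m / 0.8 = 0.0038.

```bash
python3 drive.py '[{"d": [0.0038,0.0038,0]},{"d": [0.005,0.005,0]},{"d": [0.005,0.005,0]}]'; python3 - <<'E'
from h import *
im=[]
p,d=cams.grab_frame('top');im.append(cv2.resize(p[155:265,285:385],(400,440),interpolation=2))
p,d=cams.grab_frame('scene');im.append(cv2.resize(p[225:325,300:391],(400,440),interpolation=2))
cv2.imwrite('pics/s4.png',np.hstack(im))
E
```

```text
clock: 15.45
tcp_pos: [0.5483, -0.1296, 0.0861]
orientation: [-0.176, -3.133, -0.007]
contact_force: [-4.1, 8.6, 10.6]
grip_width: 0.0153
gripper_force: 31.7
```

View pics/s4.png

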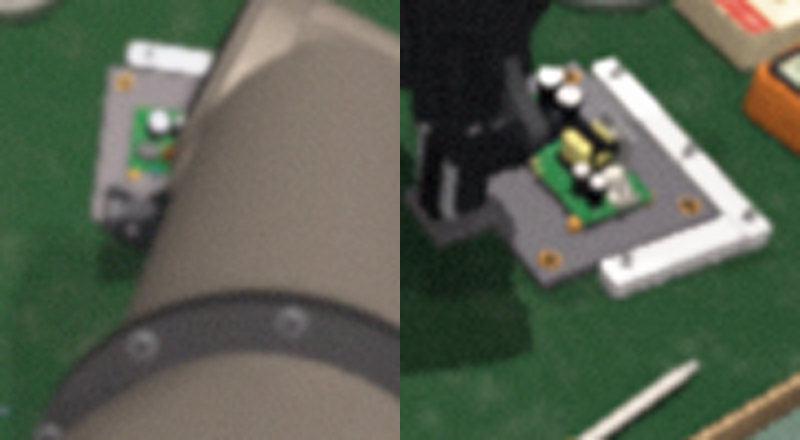

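In the crop, the plate lies against the far bar (line 600,70 to 720,215) and the right bar (600,260 to 720,215). I'll release, rise and check.

Converted, 0.25 m / 0.8 = 0.3125, 0.2 m / 0.8 = 0.25.

```bash
python3 drive.py '[{},{},{},{},{}]' 0.05 20; python3 drive.py '[{"d": [0,0,-0.0375]},{"d": [0,0,-0.0875]},{"d": [0,0,-0.1375]},{"d": [0,0,-0.1875]},{"d": [0,0,-0.2375]}]'; python3 drive.py '[{"d": [0.0625,0.0625,0]},{"d": [0.0875,0.125,0]},{"d": [0.0875,0.1875,0]},{"d": [0.0875,0.25,0]},{"d": [0.0875,0.3125,0]}]'
python3 - <<'E'
from h import *
o=r.get_obs();print(o['joints'].round(3))
im=[]
p,d=cams.grab_frame('top');im.append(cv2.resize(p[155:265,275:375],(400,440),interpolation=2));np.savez('pics/top3.npz',p=p)
p,d=cams.grab_frame('scene');im.append(cv2.resize(p[225:325,300:391],(400,440),interpolation=2));np.savez('pics/scene3.npz',p=p)
cv2.imwrite('pics/s5.png',np.hstack(im))
E
```

```text
clock: 16.05
tcp_pos: [0.5494, -0.1337, 0.0858]
orientation: [0.181, 3.136, -0.001]
contact_force: [-0.1, 0.2, -0.8]
grip_width: 0.0502
gripper_force: 0.0
clock: 16.55
tcp_pos: [0.549, -0.1336, 0.2774]
orientation: [0.182, 3.136, -0.001]
contact_force: [0.7, 0.2, -0.8]
grip_width: 0.0502
gripper_force: 0.0
clock: 17.05
tcp_pos: [0.5058, 0.1035, 0.2761]
orientation: [0.182, 3.135, 0.001]
contact_force: [0.8, 0.5, 0.2]
grip_width: 0.0499
gripper_force: 0.0
[-0.678  0.257  0.422  1.984 -0.13   0.926  1.265]
```

View pics/s5.png

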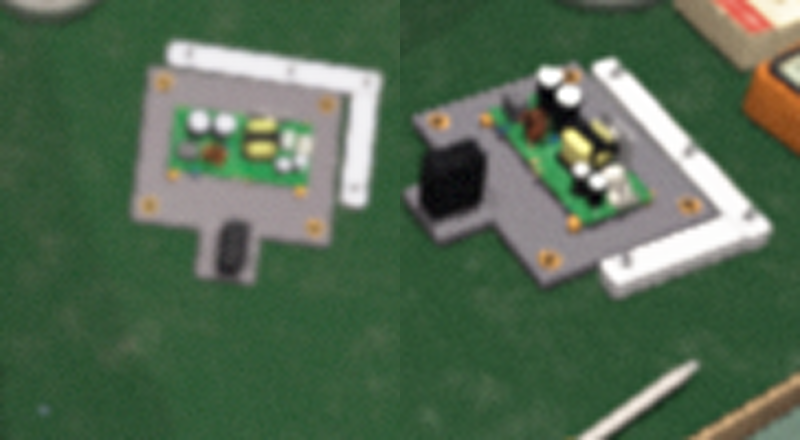

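```bash
python3 - <<'E'
from h import *
# home frame estimate; unroll along x_home,y_home
yaw=-.115;O=np.array([.610,-.139]);X=np.array([np.cos(yaw),np.sin(yaw)]);Y=np.array([-X[1],X[0]])
def samp(n,p,pts,z):
    uv=proj(n,np.c_[O+pts[:,:1]*X+pts[:,1:]*Y,np.full(len(pts),z)]).astype(np.float32)
    return cv2.remap(p,uv[None,:,0],uv[None,:,1],cv2.INTER_LINEAR)[0].astype(float)
def edge(n,p,z,fix,axis,lo,hi,f,rng):
    # subpixel: position of steepest change of feature f along the scan
    s=np.arange(lo,hi,.0005);E=[]
    for a in np.arange(*rng,.004):
        pt=np.c_[s,np.full_like(s,a)] if axis==0 else np.c_[np.full_like(s,a),s]
        v=cv2.GaussianBlur(f(samp(n,p,pt,z))[None],(0,0),2)[0];g=np.abs(np.gradient(v));E.append((a,s[g.argmax()]))
    E=np.array(E);k=np.polyfit(*E.T,1);res=E[:,1]-np.polyval(k,E[:,0]);E=E[abs(res)<.002];k=np.polyfit(*E.T,1);return k.round(4),len(E)
red=lambda c:c[:,2]
for n in('top','scene'):
    p=np.load(f'pics/{n}3.npz')['p'];p0=np.load(f'pics/{n}0.npz')['p']
    print(n,'plate +y edge (slope dy/dx)',edge(n,p,.007,0,1,.05,.08,red,(-.04,.04)))
    print(n,'plate -x edge (dx/dy) left',edge(n,p,.007,0,0,-.065,-.035,red,(.025,.055)),'right',edge(n,p,.007,0,0,-.065,-.035,red,(-.055,-.025)))
    print(n,'both')
    print(n,'far bar outer (dx/dy)',edge(n,p0,.012,0,0,.055,.075,red,(-.07,.05)))
    print(n,'far bar inner',edge(n,p0,.012,0,0,.04,.058,red,(-.055,.05)))
    print(n,'right bar outer (dy/dx)',edge(n,p0,.012,0,1,-.086,-.068,red,(-.018,.06)))
    print(n,'right bar inner',edge(n,p0,.012,0,1,-.07,-.054,red,(-.018,.045)))
E
```

```text
top plate +y edge (slope dy/dx) (array([0.0008, 0.0641]), 20)
top plate -x edge (dx/dy) left (array([-0.0089, -0.0488]), 8) right (array([-0.0164, -0.049 ]), 8)
top both
top far bar outer (dx/dy) (array([0.0181, 0.0682]), 30)
top far bar inner (array([0.0156, 0.0509]), 27)
top right bar outer (dy/dx) (array([-0.0182, -0.0807]), 20)
top right bar inner (array([-0.0118, -0.0637]), 16)
scene plate +y edge (slope dy/dx) (array([0.0207, 0.0672]), 17)
scene plate -x edge (dx/dy) left (array([-0.6159, -0.0252]), 1) right (array([-0.0327, -0.0508]), 8)
scene both
scene far bar outer (dx/dy) (array([0.015 , 0.0672]), 30)
scene far bar inner (array([0.0127, 0.0507]), 27)
scene right bar outer (dy/dx) (array([-0.0248, -0.0779]), 20)
scene right bar inner (array([-0.0154, -0.0615]), 16)<stdin>:13: RankWarning: Polyfit may be poorly conditioned
```

The carrier sits about 0.025 rad out of square, because it followed my tool yaw (stops at about -0.131). I'll regrip at that yaw and press it in again.

```bash
python3 - <<'E'
from h import *
goal(*down(.5483,-.1305,.10,-.131,0))
E
```

```text
t 17.15 q [-0.682  0.26   0.414  1.981 -0.133  0.925  1.267] F [ 0.3 -0.5  0.3] w 0.049930716686384324
shift [-0.0666 -0.235   0.1212] rot [0.0026 0.0008 0.0268]
```

Converted, -0.235 m / 0.8 = -0.2938, -0.0666 m / 0.8 = -0.0833, 0.0268 rad / 4 = 0.0067.

```bash
python3 drive.py '[{"d": [-0.0833,-0.2938,0],"turn_vec": [0.0007,0.0002,0.0067]},{"d": [-0.0833,-0.2938,0],"turn_vec": [0.0007,0.0002,0.0067]},{"d": [-0.0833,-0.2938,0],"turn_vec": [0.0007,0.0002,0.0067]},{"d": [-0.0833,-0.2938,0],"turn_vec": [0.0007,0.0002,0.0067]},{"d": [-0.0833,-0.2938,0.05],"turn_vec": [0.0007,0.0002,0.0067]}]';python3 drive.py '[{"d": [0,0,0.0625]},{"d": [0,0,0.1013]},{"d": [0,0,0.1013]}]' 
python3 - <<'E'
from h import *
goal(*down(.5483,-.1305,.031,-.131,0))
E
```

```text
clock: 17.65
tcp_pos: [0.5468, -0.1368, 0.2458]
orientation: [0.226, 3.125, -0.006]
contact_force: [1.4, 0.3, 0.6]
grip_width: 0.0501
gripper_force: 0.0
clock: 17.95
tcp_pos: [0.5414, -0.1325, 0.1574]
orientation: [-0.224, -3.125, 0.005]
contact_force: [-0.4, -0.5, -0.4]
grip_width: 0.0498
gripper_force: 0.0
t 17.95 q [-0.217  0.51   0.445  1.979 -0.315  0.729  1.846] F [-0.4 -0.5 -0.4] w 0.04982466817466176
shift [-0.0071  0.0032  0.0723] rot [-0.0036 -0.0088 -0.0119]
```

Converted, 0.071 m / 0.8 = 0.0888, 0.05 m / 0.8 = 0.0625, -0.012 rad / 4 = -0.003.

```bash
python3 drive.py '[{"d": [-0.0088,0.0038,0.0313],"turn_vec": [0,-0.0023,-0.003]},{"d": [-0.0088,0.0038,0.0625],"turn_vec": [0,-0.0023,-0.003]},{"d": [-0.0088,0.0038,0.0888],"turn_vec": [0,-0.0023,-0.003]},{"d": [-0.0088,0.0038,0.0888],"turn_vec": [0,-0.0023,-0.003]}]' 
python3 - <<'E'
from h import *
goal(*down(.5483,-.1305,.031,-.131,0))
E
```

```text
clock: 18.35
tcp_pos: [0.5512, -0.1303, 0.0898]
orientation: [0.203, 3.129, -0.005]
contact_force: [0.0, -0.4, 0.3]
grip_width: 0.0501
gripper_force: 0.0
t 18.35 q [-0.164  0.621  0.373  1.989 -0.384  0.593  1.907] F [ 0.  -0.4  0.3] w 0.05013314170159915
shift [ 0.0029 -0.0006  0.0048] rot [-0.0029  0.0063  0.0017]
```

Converted, 0.003 m / 0.8 = 0.0038, -0.0006 m / 0.8 = -0.0008, 0.006 rad / 4 = 0.0015.

```bash
python3 drive.py '[{"d": [0.0038,-0.0008,0.0038],"turn_vec": [0,0.0015,0]},{"d": [0.0038,-0.0008,0.0038],"turn_vec": [0,0.0015,0]}]' ; python3 drive.py '[{},{},{},{},{}]' 0.005 30
python3 drive.py '[{"d": [0,-0.0013,0]},{"d": [0,-0.0025,0]},{"d": [0,-0.0038,0]},{"d": [0,-0.005,0]}]'; python3 drive.py '[{"d": [-0.0013,0,0]},{"d": [-0.0025,0,0]},{"d": [-0.0038,0,0]},{"d": [-0.0038,0,0]}]'
python3 - <<'E'
from h import *
goal(*down(.5482,-.1314,.031,-.131,0));print(r.get_obs()['moment'])
E
```

```text
clock: 18.55
tcp_pos: [0.5492, -0.1311, 0.0888]
orientation: [0.204, 3.131, -0.005]
contact_force: [0.3, 0.2, -0.1]
grip_width: 0.0499
gripper_force: 0.0
clock: 19.05
tcp_pos: [0.5492, -0.1304, 0.0883]
orientation: [0.202, 3.132, -0.004]
contact_force: [-1.5, 2.0, 6.6]
grip_width: 0.0157
gripper_force: 29.2
clock: 19.45
tcp_pos: [0.5492, -0.1323, 0.0883]
orientation: [0.199, 3.132, -0.0]
contact_force: [0.3, 6.4, 6.3]
grip_width: 0.0154
gripper_force: 30.4
clock: 19.85
tcp_pos: [0.5496, -0.1327, 0.0882]
orientation: [-0.2, -3.133, -0.002]
contact_force: [-9.4, 7.3, 16.6]
grip_width: 0.0155
gripper_force: 32.0
t 19.85 q [-0.155  0.625  0.37   1.986 -0.385  0.601  1.916] F [-9.4  7.3 16.6] w 0.015464983078784945
shift [0.0015 0.0011 0.0032] rot [ 0.0009 -0.0021  0.0034]
[1.58339964 1.76688754 0.25197398]
```

Converted, -0.005 m / 0.8 = -0.0063, -0.002 m / 0.8 = -0.0025, 0.003 rad / 4 = 0.0008.

```bash
python3 drive.py '[{"d": [0,-0.0013,0]},{"d": [-0.0013,-0.0025,0],"turn_vec": [0,0,0.0008]},{"d": [-0.0025,-0.005,0],"turn_vec": [0,0,0.0008]},{"d": [-0.0025,-0.0063,0],"turn_vec": [0,0,0.0008]},{"d": [-0.0025,-0.0063,0],"turn_vec": [0,0,0.0008]}]'; python3 drive.py '[{"d": [0.0025,0.0038,0]},{"d": [0.0038,0.0063,0]},{"d": [0.0038,0.0063,0]}]'; python3 drive.py '[{},{},{},{},{}]' 0.05 20; python3 drive.py '[{"d": [0,0,-0.0375]},{"d": [0,0,-0.0875]},{"d": [0,0,-0.1375]},{"d": [0,0,-0.1875]},{"d": [0,0,-0.2375]}]'; python3 drive.py '[{"d": [0.0625,0.0625,0]},{"d": [0.0875,0.125,0]},{"d": [0.0875,0.1875,0]},{"d": [0.0875,0.25,0]},{"d": [0.0875,0.3125,0]}]'
python3 - <<'E'
from h import *
import numpy as np
im=[]
P={}
for n in('top','scene'):
    P[n]=np.mean([cams.grab_frame(n)[0].astype(float) for _ in range(4)],0).astype(np.uint8);np.savez(f'pics/{n}4.npz',p=P[n])
im=[cv2.resize(P['top'][155:265,275:375],(400,440),interpolation=2),cv2.resize(P['scene'][225:325,300:391],(400,440),interpolation=2)]
cv2.imwrite('pics/s6.png',np.hstack(im))
yaw=-.131;O=np.array([.610,-.139]);X=np.array([np.cos(yaw),np.sin(yaw)]);Y=np.array([-X[1],X[0]])
def samp(n,p,pts,z):
    uv=proj(n,np.c_[O+pts[:,:1]*X+pts[:,1:]*Y,np.full(len(pts),z)]).astype(np.float32)
    return cv2.remap(p,uv[None,:,0],uv[None,:,1],cv2.INTER_LINEAR)[0][:,2].astype(float)
def edge(n,p,z,axis,lo,hi,A):
    s=np.arange(lo,hi,.0005);E=[]
    for a in A:
        pt=np.c_[s,np.full_like(s,a)] if axis==0 else np.c_[np.full_like(s,a),s]
        v=cv2.GaussianBlur(samp(n,p,pt,z)[None],(0,0),2)[0];E.append((a,s[np.abs(np.gradient(v)).argmax()]))
    E=np.array(E)
    for _ in range(3):
        k=np.polyfit(*E.T,1);q=abs(E[:,1]-np.polyval(k,E[:,0]));E=E[q<max(.0015,q.mean()*2)]
    return k.round(4),len(E)
ar=np.arange
for n in('top','scene'):
    for i in (3,4):
        p=np.load(f'pics/{n}{i}.npz')['p']
        print(n,i,'+y',edge(n,p,.007,1,.05,.08,ar(-.04,.044,.004)),'-x',edge(n,p,.007,0,-.065,-.035,np.r_[ar(-.055,-.024,.003),ar(.025,.056,.003)] if n=='top' else ar(-.055,-.024,.003)))
    p=np.load(f'pics/{n}0.npz')['p']
    print(n,'far',edge(n,p,.012,0,.055,.075,ar(-.07,.05,.004)),edge(n,p,.012,0,.04,.058,ar(-.055,.05,.004)),'right',edge(n,p,.012,1,-.086,-.068,ar(-.018,.06,.004)),edge(n,p,.012,1,-.07,-.054,ar(-.018,.045,.004)))
E
```

```text
clock: 20.35
tcp_pos: [0.55, -0.1333, 0.0881]
orientation: [-0.198, -3.129, -0.012]
contact_force: [-12.9, 19.3, 26.5]
grip_width: 0.0154
gripper_force: 33.9
clock: 20.65
tcp_pos: [0.5498, -0.1327, 0.0882]
orientation: [0.204, 3.134, 0.0]
contact_force: [-4.2, 5.4, 10.9]
grip_width: 0.0156
gripper_force: 29.8
clock: 21.15
tcp_pos: [0.55, -0.1353, 0.0872]
orientation: [0.209, 3.132, -0.005]
contact_force: [-0.2, 0.1, -0.4]
grip_width: 0.05
gripper_force: 0.0
clock: 21.65
tcp_pos: [0.5493, -0.1346, 0.2789]
orientation: [0.209, 3.132, -0.005]
contact_force: [1.2, 0.5, 0.3]
grip_width: 0.0501
gripper_force: 0.0
clock: 22.15
tcp_pos: [0.5104, 0.1032, 0.2768]
orientation: [0.209, 3.132, -0.004]
contact_force: [0.9, -0.5, 0.1]
grip_width: 0.0499
gripper_force: 0.0
top 3 +y (array([0.0143, 0.064 ]), 21) -x (array([-0.0244, -0.0488]), 22)
top 4 +y (array([0.0201, 0.0605]), 21) -x (array([-0.0177, -0.0486]), 22)
top far (array([0.0016, 0.0681]), 30) (array([-0.0018,  0.0509]), 27) right (array([-0.0027, -0.0807]), 20) (array([ 0.0094, -0.0637]), 16)
scene 3 +y (array([0.0366, 0.0674]), 16) -x (array([-0.0348, -0.0503]), 11)
scene 4 +y (array([0.0353, 0.0635]), 19) -x (array([-0.0061, -0.0491]), 11)
scene far (array([0.0054, 0.0674]), 30) (array([-0.0018,  0.0507]), 27) right (array([-0.007, -0.078]), 19) (array([ 0.0044, -0.0614]), 16)
```

View pics/s6.png

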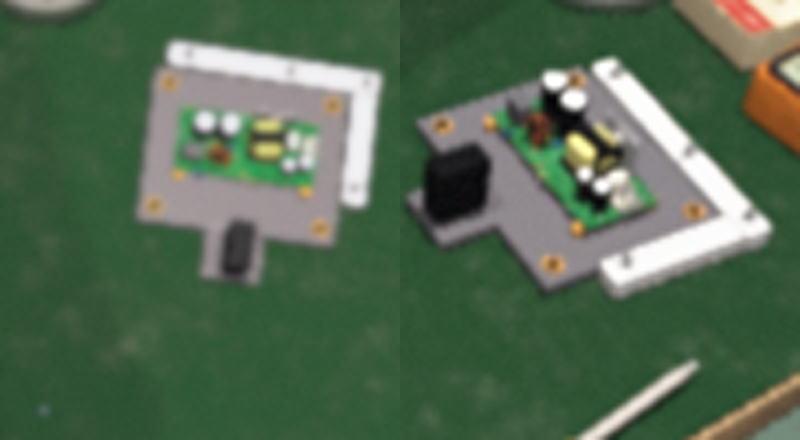

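The carrier now seats in y, but it looks perhaps 0.015 rad cocked. I'll square it by pressing with shut fingers on the handle's end face, so that it is free to turn flush against the far bar.

```bash
cat >> h.py <<'E'
def home(x,y,z,f=0):
    yaw=-.132;c,s=np.cos(yaw),np.sin(yaw);return down(.6107+c*x-s*y,-.1393+s*x+c*y,z-.054,yaw,f)
E
python3 drive.py '[{},{},{},{}]' 0 20 | tail -2
python3 - <<'E'
from h import *
print(home(-.108,0,.15)[0]);goal(*home(-.108,0,.15))
E
```

```text
grip_width: -0.0003
gripper_force: 0.0
[np.float64(0.5036395306122391), np.float64(-0.12508536337178092), 0.15]
t 22.95 q [-0.687  0.266  0.441  1.975 -0.136  0.928  1.259] F [-0.4 -0.7  0.9] w -0.00026096601962589196
shift [-0.0225 -0.225   0.1272] rot [-0.003   0.0027 -0.0012]
```

Converted, -0.225 m / 0.8 = -0.2813, -0.19 m / 0.8 = -0.2375.

```bash
python3 drive.py '[{"d": [-0.0281,-0.0625,0]},{"d": [-0.0281,-0.125,0]},{"d": [-0.0281,-0.1875,0.0375]},{"d": [-0.0281,-0.2375,0.075]},{"d": [-0.0281,-0.2813,0.1125]}]' | grep tcp; python3 drive.py '[{"d": [0,0,0.0463]},{"d": [0,0,0.0463]},{"d": [0,0,0.0463]}]'
python3 - <<'E'
from h import *
goal(*home(-.100,0,.086))
E
```

```text
tcp_pos: [0.5045, -0.1203, 0.1921]
clock: 23.75
tcp_pos: [0.5046, -0.1182, 0.1555]
orientation: [0.208, 3.133, -0.005]
contact_force: [0.8, 0.4, -0.1]
grip_width: 0.0002
gripper_force: 0.0
t 23.75 q [-0.248  0.456  0.447  2.076 -0.306  0.67   1.839] F [ 0.8  0.4 -0.1] w 0.00015389628471417183
shift [-0.0078 -0.0068  0.0696] rot [-0.0029  0.0014 -0.0004]
```

Converted, 0.0695 m / 0.8 = 0.0869, -0.007 m / 0.8 = -0.0088.

```bash
python3 drive.py '[{"d": [0,-0.0088,0.0375]},{"d": [0,-0.0088,0.075]},{"d": [0,-0.0088,0.0869]},{"d": [0,-0.0088,0.0869]}]' | grep -E 'tcp|contact'; python3 drive.py '[{"d": [-0.005,0,0]},{"d": [-0.01,0,0]},{"d": [-0.015,0,0]},{"d": [-0.0175,0,0]},{"d": [-0.02,0,0]}]'
python3 - <<'E'
from h import *
goal(*home(-.089,0,.086))
E
```

```text
tcp_pos: [0.5043, -0.1248, 0.0863]
contact_force: [0.2, -0.9, -0.5]
clock: 24.65
tcp_pos: [0.52, -0.1279, 0.0862]
orientation: [0.208, 3.132, -0.005]
contact_force: [0.6, 0.1, -0.4]
grip_width: 0.0003
gripper_force: 0.0
t 24.65 q [-0.164  0.594  0.368  2.061 -0.389  0.55   1.919] F [ 0.6  0.1 -0.4] w 0.0002759082868113085
shift [-0.0024  0.0007  0.0002] rot [-0.003   0.0032 -0.0007]
```

Converted, -0.005 m / 0.8 = -0.0063, -0.004 m / 0.8 = -0.005.

```bash
python3 drive.py '[{"d": [-0.0013,0,0]},{"d": [-0.0025,0,0]},{"d": [-0.0038,0,0]},{"d": [-0.005,0,0]},{"d": [-0.0063,0,0]}]'; python3 drive.py '[{"d": [-0.0013,0,0]},{"d": [-0.0025,0,0]},{"d": [-0.0038,0,0]},{"d": [-0.0038,0,0]}]'
```

```text
clock: 25.15
tcp_pos: [0.5233, -0.1284, 0.0856]
orientation: [-0.209, -3.134, 0.004]
contact_force: [-5.0, 1.3, 4.1]
grip_width: -0.0005
gripper_force: 2.8
clock: 25.55
tcp_pos: [0.5238, -0.1284, 0.0851]
orientation: [-0.209, -3.129, 0.002]
contact_force: [-10.4, 1.9, 7.0]
grip_width: 0.0001
gripper_force: 5.3
```

Converted, -0.006 m / 0.8 = -0.0075, -0.004 m / 0.8 = -0.005.

```bash
python3 drive.py '[{"d": [-0.0025,0,0]},{"d": [-0.005,0,0]},{"d": [-0.0075,0,0]},{"d": [-0.0075,0,0]}]' | grep -E 'tcp|contact'; python3 drive.py '[{"d": [0.0125,0,0]},{"d": [0.025,0,0]},{"d": [0.0375,0,0]}]' | grep -E 'tcp|contact'; python3 drive.py '[{"d": [0,0,-0.0375]},{"d": [0,0,-0.075]},{"d": [0,0,-0.075]}]' | grep -E 'tcp|contact';
python3 - <<'E'
from h import *
goal(*home(.012,.095,.147));goal(*home(.012,.095,.078))
E
```

```text
tcp_pos: [0.5248, -0.1283, 0.084]
contact_force: [-22.1, 4.5, 15.7]
tcp_pos: [0.5038, -0.1259, 0.0861]
contact_force: [0.8, 0.3, -0.3]
tcp_pos: [0.5057, -0.1262, 0.1492]
contact_force: [0.9, 0.9, 0.4]
t 26.55 q [-0.23   0.468  0.445  2.078 -0.322  0.651  1.867] F [0.9 0.9 0.4] w -0.0003062522896251326
shift [-0.1177  0.096   0.0031] rot [-0.0027  0.0098 -0.0013]
t 26.55 q [-0.23   0.468  0.445  2.078 -0.322  0.651  1.867] F [0.9 0.9 0.4] w -0.0003062522896251326
shift [-0.117   0.0962  0.0721] rot [-0.0027  0.0098 -0.0013]
```

Converted, -0.117 m / 0.8 = -0.1463, 0.096 m / 0.8 = 0.12, 0.01 rad / 4 = 0.0025.

```bash
python3 drive.py '[{"d": [-0.0375,0.0375,0]},{"d": [-0.075,0.075,0]},{"d": [-0.1125,0.12,0]},{"d": [-0.1463,0.12,0]},{"d": [-0.1463,0.12,0.0125],"turn_vec": [0,0.0025,0]}]' | grep -E 'tcp|contact'; python3 drive.py '[{"d": [0,0,0.025]},{"d": [0,0,0.05]},{"d": [0,0,0.0688]},{"d": [0,0,0.0688]}]' | grep -E 'tcp|contact'
python3 - <<'E'
from h import *
goal(*home(.012,.085,.078))
E
```

```text
tcp_pos: [0.6365, -0.0444, 0.1365]
contact_force: [-0.4, -0.7, 0.5]
tcp_pos: [0.6298, -0.0464, 0.0783]
contact_force: [0.1, -0.4, 0.2]
t 27.45 q [-0.299  0.723  0.381  1.819 -0.394  0.688  1.744] F [ 0.1 -0.4  0.2] w -0.00023911538526358666
shift [-0.0054 -0.0096  0.0003] rot [-0.0037 -0.012  -0.0016]
```

Converted, -0.018 m / 0.8 = -0.0225, -0.016 m / 0.8 = -0.02.

```bash
python3 drive.py '[{"d": [-0.0038,-0.0075,0]},{"d": [-0.0038,-0.0125,0]},{"d": [-0.0038,-0.0163,0]},{"d": [-0.0038,-0.02,0]},{"d": [-0.0038,-0.0225,0]}]' | grep -E 'tcp|contact'; python3 drive.py '[{"d": [0,-0.0013,0]},{"d": [0,-0.0025,0]},{"d": [0,-0.0038,0]},{"d": [0,-0.005,0]}]'| grep -E 'tcp|contact'
```

```text
tcp_pos: [0.6326, -0.0648, 0.0814]
contact_force: [0.5, -1.1, 0.4]
tcp_pos: [0.6319, -0.0682, 0.0809]
contact_force: [-0.2, -0.4, -0.4]
```

Converted, 0.022 m / 0.8 = 0.0275, 0.008 m / 0.8 = 0.01.

```bash
python3 drive.py '[{"d": [0,0.01,0]},{"d": [0,0.02,0]},{"d": [0,0.0275,0]},{"d": [0,0.0275,0.0038]}]'| grep -E 'tcp|contact'; python3 - <<'E'
from h import *
goal(*home(.012,.092,.076))
E
```

```text
tcp_pos: [0.6354, -0.0443, 0.078]
contact_force: [0.8, 0.6, -1.0]
t 28.75 q [-0.299  0.728  0.378  1.809 -0.396  0.688  1.745] F [ 0.8  0.6 -1. ] w -0.000140025168980173
shift [-0.     -0.0055  0.002 ] rot [-0.0018 -0.0067  0.0017]
```

Converted, -0.012 m / 0.8 = -0.015, -0.003 m / 0.8 = -0.0038.

```bash
python3 drive.py '[{"d": [0,-0.0038,0.0025]},{"d": [0,-0.0075,0.0025]},{"d": [0,-0.0113,0.0025]},{"d": [0,-0.015,0.0025]},{"d": [0,-0.015,0.0025]}]'| grep -E 'tcp|contact'; python3 drive.py '[{"d": [0,-0.0038,0]},{"d": [0,-0.0075,0]},{"d": [0,-0.01,0]}]'| grep -E 'tcp|contact'; python3 - <<'E'
from h import *
goal(*home(.012,.0765,.076))
E
```

```text
tcp_pos: [0.6331, -0.0596, 0.076]
contact_force: [0.0, -0.1, 1.0]
tcp_pos: [0.6321, -0.0668, 0.076]
contact_force: [-0.7, -0.6, 0.0]
t 29.55 q [-0.263  0.729  0.377  1.812 -0.395  0.683  1.776] F [-0.7 -0.6  0. ] w 1.3754487037870153e-05
shift [-0.0003  0.0018 -0.0001] rot [-0.0031 -0.0073 -0.0012]
```

Tip is at 3 mm, well below the plate top. I'll keep going until contact.

Converted, -0.004 m / 0.8 = -0.005, -0.003 m / 0.8 = -0.0038.

```bash
python3 drive.py '[{"d": [0,-0.0013,0]},{"d": [0,-0.0025,0]},{"d": [0,-0.0038,0]},{"d": [0,-0.005,0]}]'| grep -E 'tcp|contact'; python3 drive.py '[{"d": [0,-0.0013,0]},{"d": [0,-0.0025,0]},{"d": [0,-0.0038,0]},{"d": [0,-0.0038,0]}]'| grep -E 'tcp|contact'
```

```text
tcp_pos: [0.6316, -0.0702, 0.0759]
contact_force: [-0.1, -0.1, -1.2]
tcp_pos: [0.6313, -0.0729, 0.0759]
contact_force: [0.2, 1.3, 0.4]
```

Converted, -0.003 m / 0.8 = -0.0038, -0.002 m / 0.8 = -0.0025.

```bash
python3 drive.py '[{"d": [0,-0.0013,0]},{"d": [0,-0.0025,0]},{"d": [0,-0.0038,0]},{"d": [0,-0.0038,0]}]'| grep -E 'tcp|contact'; python3 drive.py '[{"d": [0,-0.0013,0]},{"d": [0,-0.0025,0]},{"d": [0,-0.0025,0]}]'| grep -E 'tcp|contact'
```

```text
tcp_pos: [0.6312, -0.0747, 0.0759]
contact_force: [1.1, 5.1, 0.0]
tcp_pos: [0.6312, -0.075, 0.0759]
contact_force: [1.1, 8.8, 0.9]
```

Converted, -0.005 m / 0.8 = -0.0063, -0.003 m / 0.8 = -0.0038.

```bash
python3 drive.py '[{"d": [0,-0.0013,0]},{"d": [0,-0.0038,0]},{"d": [0,-0.0063,0]},{"d": [0,-0.0063,0]}]'| grep -E 'tcp|contact'; python3 drive.py '[{"d": [0,0.0125,0]},{"d": [0,0.025,0]},{"d": [0,0.0375,0]}]'| grep -E 'tcp|contact'; python3 drive.py '[{"d": [0,0,-0.05]},{"d": [0,0,-0.1]},{"d": [0,0,-0.1625]},{"d": [0,0.05,-0.2125]},{"d": [0.025,0.1125,-0.25]}]'| grep -E 'tcp|contact';python3 drive.py '[{"d": [0.05,0.05,0]},{"d": [0.1,0.1,0]},{"d": [0.125,0.15,0]},{"d": [0.125,0.175,0]}]'| grep -E 'tcp|contact'
python3 - <<'E'
from h import *
P={}
for n in('top','scene'):
    P[n]=np.mean([cams.grab_frame(n)[0].astype(float) for _ in range(6)],0).astype(np.uint8);np.savez(f'pics/{n}5.npz',p=P[n])
yaw=-.131;O=np.array([.610,-.139]);X=np.array([np.cos(yaw),np.sin(yaw)]);Y=np.array([-X[1],X[0]])
def samp(n,p,pts,z):
    uv=proj(n,np.c_[O+pts[:,:1]*X+pts[:,1:]*Y,np.full(len(pts),z)]).astype(np.float32)
    return cv2.remap(p,uv[None,:,0],uv[None,:,1],cv2.INTER_LINEAR)[0][:,2].astype(float)
def edge(n,p,z,axis,lo,hi,A):
    s=np.arange(lo,hi,.0005);E=[]
    for a in A:
        pt=np.c_[s,np.full_like(s,a)] if axis==0 else np.c_[np.full_like(s,a),s]
        v=cv2.GaussianBlur(samp(n,p,pt,z)[None],(0,0),2)[0];E.append((a,s[np.abs(np.gradient(v)).argmax()]))
    E=np.array(E)
    for _ in range(3):
        k=np.polyfit(*E.T,1);q=abs(E[:,1]-np.polyval(k,E[:,0]));E=E[q<max(.0015,q.mean()*2)]
    return k.round(4),len(E)
ar=np.arange
for n in('top','scene'):
    p=P[n]
    print(n,'+y',edge(n,p,.007,1,.05,.08,ar(-.04,.044,.004)),'-x',edge(n,p,.007,0,-.065,-.035,np.r_[ar(-.055,-.024,.003),ar(.025,.056,.003)] if n=='top' else ar(-.055,-.024,.003)))
    print(n,'far',edge(n,p,.012,0,.055,.075,ar(-.07,.05,.004)),'right',edge(n,p,.012,1,-.086,-.068,ar(-.018,.06,.004)))
cv2.imwrite('pics/s7.png',np.hstack([cv2.resize(P['top'][155:265,275:375],(400,440),interpolation=2),cv2.resize(P['scene'][225:325,300:391],(400,440),interpolation=2)]))
E
```

```text
tcp_pos: [0.6314, -0.0757, 0.0759]
contact_force: [2.2, 17.0, 1.9]
tcp_pos: [0.6337, -0.054, 0.0759]
contact_force: [-0.3, 0.1, 0.7]
tcp_pos: [0.6325, 0.0218, 0.2701]
contact_force: [1.5, 0.4, 0.0]
tcp_pos: [0.5471, 0.1797, 0.2668]
contact_force: [0.5, 0.3, -0.2]
top +y (array([-0.0003,  0.0592]), 21) -x (array([-0.0022, -0.0485]), 22)
top far (array([0.0022, 0.0682]), 30) right (array([-0.0034, -0.0807]), 20)
scene +y (array([0.0518, 0.0624]), 18) -x (array([-0.0076, -0.0494]), 11)
scene far (array([0.0063, 0.0675]), 30) right (array([-0.0023, -0.078 ]), 18)
```

View pics/s7.png

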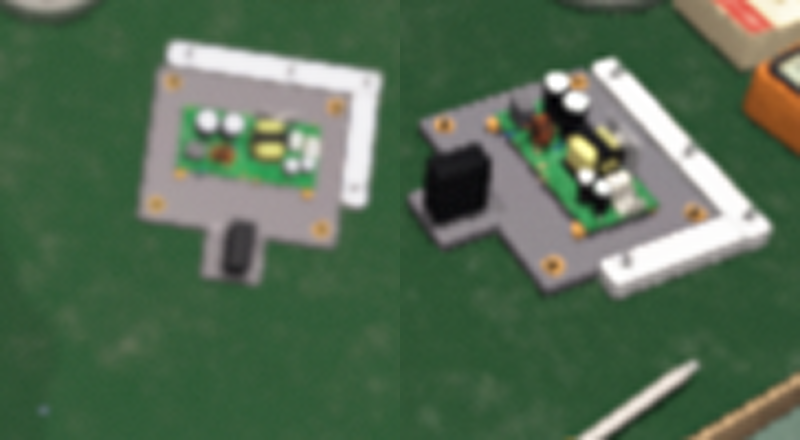

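The carrier is now square to within about 0.003 rad and flush on both bars. The arm is clear at zero force, so I'll hand in.

Converted, -0.06 m / 0.8 = -0.075, -0.04 m / 0.8 = -0.05.

```bash
python3 drive.py '[{"d": [0,0,-0.05]},{"d": [0,0,-0.075]},{"d": [0,0,-0.075]}]'|grep -E 'clock|tcp|contact'; python3 -c "
from bench import r, cams, job
print(job.hand_in())"
```

```text
clock: 33.55
tcp_pos: [0.5523, 0.1759, 0.3301]
contact_force: [-0.4, -0.7, -0.2]
the job is handed in; nothing more can be done
None
```

The sleeve is set to 7 and pushed fully home, the carrier is flush in the corner of both stops, both are released, nothing else was touched, and the job was handed in at about 33.6 s (no verdict was returned).

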